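# Shut the photoreactor hood and start it

### The job

One of the two photoreactors has its hood standing open. With the fingertips, push that hood down by its ledge until it is fully shut, without slamming it or swinging it wide open; then press the start button on that same reactor's console all the way down and let it come back up. Leave the other reactor alone, and leave the vial rack, sample holder and bottle where they stand.

Things in the scene. Friction and masses are not known exactly. Their poses are not given: they have to be found in the camera images.
- reactor_a: white benchtop photoreactor A, fixed, its hood open at the start; stands left or right. Origin: underside; x points from its front (console) to its back (hinge), z up. 150 wide. Chamber block x -40 to 140, 100 high; console in front: flat strip x -165 to -105, 50 high, with the start button, then a screen sloping up to 95 at x -40 (mm)
- hood_a (a joint): angle of hood A, rad: 0 = fully shut against a hard stop, grows as its front swings up, limit 1.3. White shell 165 long, 150 wide, 100 high, about 0.35 kg, hinged along its low rear edge. Stiff hinge: it stays where it is left at any angle, does not fall shut, and must be pushed all the way down (1 to 4 N at the ledge)
- ledge_a (a point): centre of the top face of the solid steel ledge on the front of hood A, moves with it: 34 deep (17 either side of this point), 120 wide, 16 thick, level when shut. At hood angle q it is at hinge + (-184 cos q + 45 sin q, 0, 184 sin q + 45 cos q) mm in reactor axes. When shut the front face behind it rises 27 above it, the arched roof 55 (80 further back)
- hinge_a (a point): hinge of hood A: middle of the hinge line, 130 mm behind the reactor's origin and 103 mm above the bench; the line runs along the reactor's y
- start_a (a joint): start button A travel, m: 0 = up, 0.006 = fully down; springs back; fully down takes 5 N
- start_a_top (a point): middle of the top face of start button A: grey round button, 28 mm across, in a black housing, pressed straight down; 135 mm in front of the reactor's origin
- reactor_b: white benchtop photoreactor B, fixed, its hood shut; to be left alone. Origin: underside; x points from its front (console) to its back (hinge), z up. 150 wide. Chamber block x -40 to 140, 100 high; console in front: flat strip x -165 to -105, 50 high, with the start button, then a screen sloping up to 95 at x -40 (mm)
- hood_b (a joint): angle of hood B, rad: 0 = fully shut against a hard stop, grows as its front swings up, limit 1.3. White shell 165 long, 150 wide, 100 high, about 0.35 kg, hinged along its low rear edge. Stiff hinge: it stays where it is left at any angle, does not fall shut, and must be pushed all the way down (1 to 4 N at the ledge)
- start_b (a joint): start button B travel, m: 0 = up, 0.006 = fully down; springs back; fully down takes 5 N
- rack: loose vial rack, 60 x 130 x 30 mm white block with green-capped vials up to 79 mm high, long side along its y; origin at centre of underside; bystander
- holder: loose white round sample holder, 62 mm across, 70 high; origin at centre of underside; bystander
- bottle: loose brown bottle, 60 mm across, 100 high; origin at centre of underside; bystander

How it is judged:
On the way, in this order (a step that is already met when the one before it is completed fails the run):
1. the open hood is pushed fully shut (value of joint hood_a below 0.03 rad), for 0.2 s.
2. the start button of that reactor is pressed down (value of joint start_a above 0.0045 m), for 0.05 s.
At the end, for the whole second after the job is handed in: Hood A is within 0.03 rad of fully shut, its start button has been pressed past 4.5 mm after that and is back up (under 1.5 mm), hood B is still shut and its button up, and the rack, holder and bottle stand upright within 20 mm of where they were (value of joint each of hood_a, hood_b below 0.03 rad and value of joint each of start_a, start_b below 0.0015 m and distance of each of rack, holder, bottle from where it was at the start of the episode below 0.02 m and angle between each of rack, holder, bottle's own z axis and vertical below 0.15 rad); the robot touches nothing.
It fails at once if a reactor is pushed with the arm or gripper body instead of the fingers (contact force between the arm and reactor_a above 8 N or contact force between the arm and reactor_b above 8 N).
It fails at once if the start button is pressed while the hood is not shut (value of joint start_a above 0.003 m and value of joint hood_a above 0.06 rad).
It fails at once if the hood is slammed (shut faster than 2.5 rad/s) or swung wide open (past 1.0 rad) (velocity of joint hood_a below -2.5 rad/s or value of joint hood_a above 1 rad).
It fails at once if the other reactor is operated: hood raised or button pressed (value of joint hood_b above 0.05 rad or value of joint start_b above 0.003 m).
It fails at once if a bystander is lifted, carried, knocked over or shoved more than 20 mm (distance of any of rack, holder, bottle from where it was at the start of the episode above 0.02 m or height (world z) of any of rack, holder, bottle above 0.012 m or angle between any of rack, holder, bottle's own z axis and vertical above 0.3 rad).
It also fails if it takes over 48 s, if anything falls off the work surface, if the arm or the gripper's body presses on something with over 40 N, if the wrist force passes 120 N, or if a joint passes its speed limit or range.

### The arm

A 7-joint arm with a two-finger parallel gripper is mounted at the origin on the work surface. World frame = base frame: x ahead of the robot, y to its left, z up, the work surface at z = 0. Lengths are in m, angles in rad, forces in N, time in s.
With the tool pointing down it reaches from about 0.425 to 0.95 m from the base axis. Payload 4.7 kg.
Tool frame: the origin (TCP) lies on the centre line of the jaws, within the pads' length; the fingertips stand robot.nose_length ahead of it and the grasp point (between the pads) lies 8 mm behind it (robot.nose_length is the distance from the TCP to the fingertips, in m); z points along the fingers, y is the line along which they close (so a half turn about z gives the same grasp; the last joint's range is limited). The gripper opens to 85 mm and grips with 20 to 120 N. Pads are 22 mm wide; open, the fingers measure 114 mm over their backs; the gripper's body (76 mm by 85 mm) begins 54 mm behind the grasp point. The pads swing forward as they close: fully open they stand 13 mm farther back than shut.
Start: joints at [1.242, 0.469, -0.049, 1.532, 0.024, 1.141, -0.082], TCP at [0.199, -0.645, 0.242] pointing down, gripper open.
Joint ranges: [-2.59, 2.59], [-0.33, 1.99], [-1.39, 1.29], [0.1, 2.45], [-1.04, 4.18], [0.21, 1.99], [-2.66, 2.66]. Speed limits (rad/s): [2.57, 2.57, 3.14, 3.14, 3.14, 3.14, 3.14].

### API

Orientations are given as [roll, pitch, yaw] about the fixed x, y, z axes, in that order (R = Rz(yaw) Ry(pitch) Rx(roll)).
In Python, from plant import robot gives the robot as it stands. Calls block until the motion is done:
- robot.goto(position, orientation): joint-space move of the TCP to a pose.
- robot.move_straight(position, vel=0.15, attitude=None, contact_N=None): straight line of the TCP; attitude=None keeps the orientation; vel is the mean speed in m/s. With contact_N (N) it stops when the force on the tool has changed by that much, and returns True; else False.
- robot.move_joints(angles): joint-space move.
- robot.grip(opening, strength=None): opening from 0.0 (shut) to 1.0 (fully open); strength is the grip in N (None keeps the last); returns when the fingers have stopped.
- robot.sleep(seconds).
- robot.inverse_kinematics(position, orientation): joint angles nearest the present ones, or None.
- robot.sense(): the state.
- robot.grab_frame(name): name is "side" or "top" or "wrist"; returns a dict with "image" (400x640x3 uint8, red, green, blue), "range_z" (400x640 float32, m along the optical axis (not along the pixel's ray), 0 where there is no reading), "fx", "fy", "cx", "cy" (pixels), "dist_coeffs" ([k1, k2, p1, p2, k3] as OpenCV has them; the pictures are not rectified), "R" (3x3) and "t" (3): a world point X has camera coordinates R X + t. Camera axes: x right, y down, z forward; pixel columns grow to the right and rows downward; lengths in m; the calibration is good to about 2 mm. A picture is of the moment at which its call begins.
A pose or a line that the arm cannot do raises robot.IKError and nothing moves.
- robot.close_job(): hands the job in; it is judged then, once.
The state is a dict: "t": time; "joint_pos": joint angles; "joint_velocities": joint speeds; "effort": joint torques, N m; "tcp_pos": TCP position; "tcp_rot": TCP orientation; "wrist_force": force on the tool from outside, world axes, zero at the start; "torque": the same for the moment, N m; "opening": opening from 0.0 (shut) to 1.0 (fully open); "gripper_force": force on a finger pad.
Only numpy, scipy, OpenCV 4.12 (cv2) and the standard library are available. Lean on these libraries where they do the work, as an engineer would, in place of code of your own. Each camera call takes 0.05 s, during which the arm holds its last target. There are 200 camera calls.

## Working session

There is one attempt and no reset: what is moved stays moved. The work goes in short steps, each a Python script; the robot and the scene stay as the last script left them, time stands still between calls to the robot, and variables do not carry over. Pictures are saved under pics/ and viewed, at most 10 in all, crops included, and the job is handed in when it is done.

```bash
mkdir -p pics; ls; python3 - <<'E'
from plant import robot
import cv2,numpy as np
print(robot.nose_length, robot.sense())
for n in("top","side"):
    f=robot.grab_frame(n); cv2.imwrite(f"pics/{n}0.png",f["image"][:,:,::-1]); np.save(f"{n}0.npy",f,allow_pickle=True)
    print(n,-np.array(f["R"]).T@f["t"])
E
```

```text
pics
0.011 {'t': 0.0, 'joint_pos': array([ 1.24207661,  0.46942318, -0.04857688,  1.5337061 ,  0.02406005,
        1.14101056, -0.08229175]), 'joint_velocities': array([ 0.00012793,  0.00161422, -0.00092287, -0.00071817, -0.00125949,
        0.00134938,  0.00099332]), 'effort': array([-8.62810739e-04, -5.10309613e+01, -4.71021817e-02, -2.37705517e+01,
        1.06103823e-02,  7.61154253e-03, -1.09883047e-05]), 'tcp_pos': array([ 0.1992006 , -0.64433686,  0.24126849]), 'tcp_rot': array([-3.13962976e+00,  4.54002003e-05,  2.99827110e-01]), 'wrist_force': array([-0.06087486,  0.2228156 ,  0.42155627]), 'torque': array([ 0.02183394, -0.03040168, -0.00048026]), 'gripper_force': 0.0, 'opening': 1.0020533617901963}
top [0.41492008 0.01152893 1.18757942]
side [1.2655758  0.04226934 1.24100322]
```

View pics/top0.png

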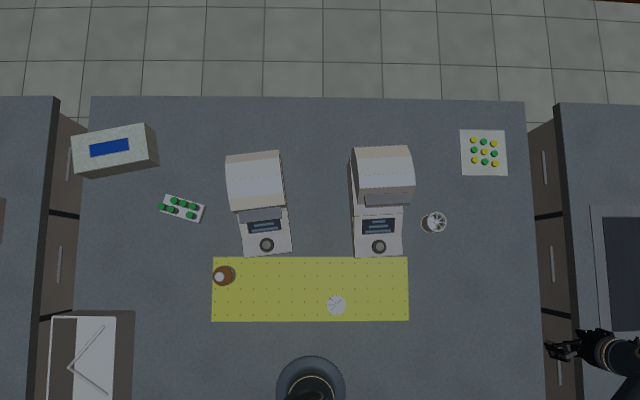

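View pics/side0.png

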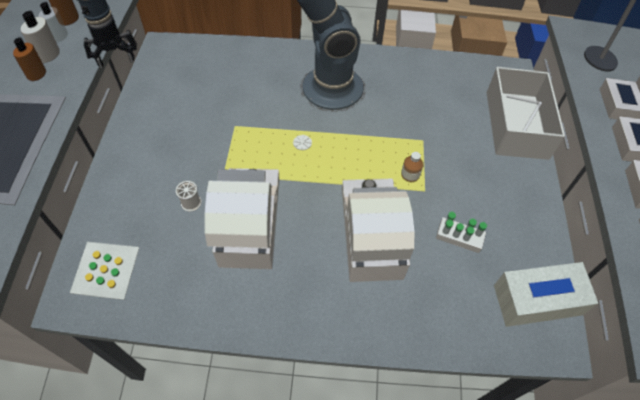

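The top view shows two reactors, with buttons at about (379,246) and (267,245). The right one looks like the open one, with its ledge at about (387,200). The bottle is at (224,275), the rack at (182,208) and the holder at (433,222). I'll confirm with depth.

```bash
cat > h.py <<'E'
import numpy as np,cv2
def cloud(f):
    K=np.array([[f["fx"],0,f["cx"]],[0,f["fy"],f["cy"]],[0,0,1.]])
    v,u=np.mgrid[:400,:640]
    p=cv2.undistortPoints(np.stack([u,v],-1).reshape(-1,1,2).astype(float),K,np.array(f["dist_coeffs"],float)).reshape(400,640,2)
    z=f["range_z"][...,None]
    P=np.concatenate([p*z,z],-1)
    W=(P-np.array(f["t"]))@np.array(f["R"])
    W[f["range_z"]==0]=np.nan
    return W
E
python3 - <<'E'
from h import *
f=np.load("top0.npy",allow_pickle=True).item(); W=cloud(f); np.set_printoptions(precision=4,suppress=True)
for n,(u,v) in dict(btnR=(379,246),btnL=(267,245),holder=(433,222),mat=(335,305),bottle=(224,275),rack=(182,208)).items(): print(n,W[v,u])
for n,(u0,v0,u1,v1) in dict(R=(379,250,383,140),L=(267,250,252,145)).items():
    print(n)
    for s in np.linspace(0,1,28):
        print(W[int(round(v0+s*(v1-v0))),int(round(u0+s*(u1-u0)))],end=' ')
# console flats and button refinement
hsv=cv2.cvtColor(f["image"],cv2.COLOR_RGB2HSV)
for n,(a,b) in dict(R=(345,412),L=(232,300)).items():
    M=np.zeros((400,640),bool); M[225:262,a:b]=True
    m=M&(W[...,2]>.044)&(W[...,2]<.058)
    r=cv2.minAreaRect((W[m][:,:2]*1000).astype(np.float32)); print('\n',n,r,cv2.boxPoints(r).tolist())
    d=m&(hsv[...,2]<90); print('dark',W[d].mean(0),d.sum())
im=f["image"][130:270,210:450,::-1]; cv2.imwrite("pics/c.png",cv2.resize(im,None,fx=3.3,fy=3.3,interpolation=2))
E
```

```text
btnR [ 0.4421 -0.2061  0.0665]
btnL [0.445  0.1328 0.07  ]
holder [ 0.5215 -0.3992  0.0002]
mat [ 0.2598 -0.0754  0.0065]
bottle [0.3567 0.2559 0.0826]
rack [0.5607 0.4053 0.0329]
R
[ 0.4299 -0.2048  0.0722] [ 0.4421 -0.2061  0.0665] [ 0.4543 -0.2067  0.065 ] [ 0.4672 -0.2102  0.048 ] [ 0.4793 -0.2127  0.053 ] [ 0.491  -0.2108  0.0637] [ 0.5024 -0.2091  0.074 ] [ 0.5168 -0.2074  0.0843] [ 0.5288 -0.2075  0.0851] [ 0.5394 -0.2051  0.0986] [ 0.5517 -0.2057  0.097 ] [ 0.5461 -0.1828  0.2264] [ 0.5569 -0.1831  0.2262] [ 0.5679 -0.1837  0.2245] [ 0.5799 -0.1854  0.2172] [ 0.5878 -0.1823  0.2338] [ 0.5976 -0.1815  0.239 ] [ 0.6076 -0.1837  0.2424] [ 0.6186 -0.1843  0.241 ] [ 0.6291 -0.1843  0.2425] [ 0.6403 -0.1849  0.2407] [ 0.655  -0.1862  0.2362] [ 0.6672 -0.1875  0.2315] [ 0.6794 -0.1886  0.2274] [ 0.6938 -0.194   0.216 ] [ 0.7085 -0.1968  0.2045] [ 0.7852 -0.2416 -0.0055] [ 0.7984 -0.2415 -0.003 ] L
[0.4302 0.1339 0.0574] [0.442  0.1357 0.0701] [0.4539 0.1357 0.072 ] [0.4664 0.1403 0.0604] [0.4791 0.1417 0.0499] [0.4879 0.1443 0.0556] [0.4992 0.143  0.0681] [0.5107 0.1454 0.0754] [0.5
[... 364 characters left out ...]
[0.6869 0.1619 0.1791] [0.7022 0.167  0.1654] [ 0.7624  0.1926 -0.0001] [ 0.7776  0.197  -0.0052] 
 R ((457.8103942871094, -205.74913024902344), (153.9224395751953, 97.93236541748047), 89.91264343261719) [[408.7269287109375, -282.6355895996094], [506.6591796875, -282.784912109375], [506.89385986328125, -128.8626708984375], [408.96160888671875, -128.71334838867188]]
dark [ 0.46   -0.1867  0.0532] 46

 L ((456.7522277832031, 137.9454803466797), (82.07708740234375, 150.6826629638672), 7.631976127624512) [[406.0711669921875, 207.16909790039062], [426.083251953125, 57.82124328613281], [507.43328857421875, 68.72186279296875], [487.42120361328125, 218.06971740722656]]
dark [0.464  0.1318 0.0538] 38
```

View pics/c.png

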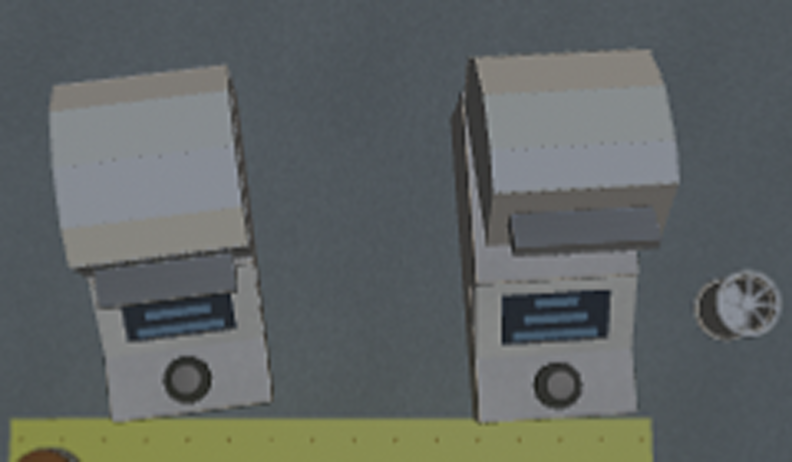

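The right reactor is A: its hood is open and its ledge is at z≈0.225. The left ledge is at 0.147, so that hood is shut. Next I refine the yaw and ledge estimate and move above the ledge with the gripper closed.

```bash
cat >> h.py <<'E'
def onplane(f,u,v,z):
    K=np.array([[f["fx"],0,f["cx"]],[0,f["fy"],f["cy"]],[0,0,1.]])
    p=cv2.undistortPoints(np.array([[[u,v]]],float),K,np.array(f["dist_coeffs"],float)).ravel()
    R=np.array(f["R"]);d=R.T@[*p,1];c=-R.T@f["t"]
    return c+d*(z-c[2])/d[2]
E
python3 - <<'E'
from h import *
from plant import robot
np.set_printoptions(precision=4,suppress=True)
f=np.load("top0.npy",allow_pickle=True).item(); W=cloud(f)
P=lambda x,y,z:onplane(f,210+x/3.3-.35,130+y/3.3-.35,z)
print('btn',P(560,385,.062))
a,b=P(480,422,.05),P(636,411,.05); print('front',a,b,np.arctan2(b[0]-a[0],a[1]-b[1]))
a,b=P(513,253,.225),P(658,243,.225); print('ledge front',a,b,np.arctan2(b[0]-a[0],a[1]-b[1]))
a,b=P(493,192,.24),P(678,183,.24); print('hood',a,b,np.arctan2(b[0]-a[0],a[1]-b[1]))
L=W[194:203,369:407].reshape(-1,3);L=L[(L[:,2]>.19)&(L[:,2]<.26)]
A=np.c_[L[:,:2],np.ones(len(L))];c=np.linalg.lstsq(A,L[:,2],rcond=None)[0];print('ledge',L.mean(0),c,len(L))
B=W[243:250,376:383].reshape(-1,3);print('btn z',np.median(B,0))
robot.grip(0.0)
s=robot.sense(); p=s["tcp_pos"]; robot.move_straight([p[0],p[1],.42],vel=.2)
robot.goto([.561,-.199,.36],[np.pi,0,.062])
s=robot.sense();print(s["t"],s["tcp_pos"],s["tcp_rot"],s["wrist_force"])
f=robot.grab_frame("wrist");cv2.imwrite("pics/w1.png",f["image"][:,:,::-1]);np.save("w1.npy",f,allow_pickle=True)
E
```

```text
btn [ 0.4412 -0.2081  0.062 ]
front [ 0.4074 -0.1348  0.05  ] [ 0.4172 -0.2816  0.05  ] 0.06646133179656334
ledge front [ 0.5427 -0.1406  0.225 ] [ 0.5512 -0.2586  0.225 ] 0.07240530755760857
hood [ 0.5895 -0.1232  0.24  ] [ 0.5977 -0.2723  0.24  ] 0.055042204939576365
ledge [ 0.5652 -0.2009  0.2253] [-0.5249 -0.0312  0.5157] 341
btn z [ 0.442  -0.2053  0.0699]
3.9833 [ 0.5607 -0.2004  0.36  ] [3.141  0.0002 0.0598] [ 0.2682 -0.266  -0.5062]
```

View pics/w1.png

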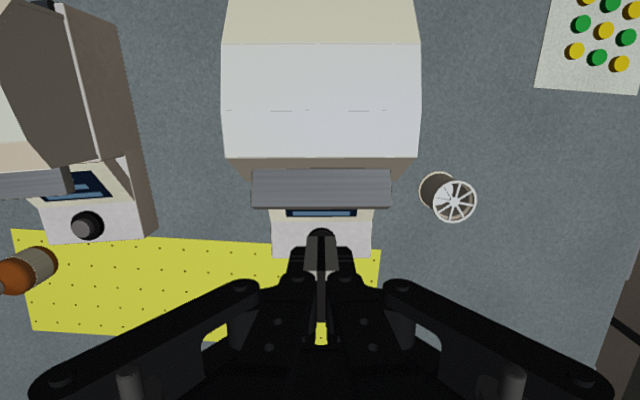

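The wrist view shows the ledge centred under the tool (columns 252–391, rows 170–207, centre column 321), and the tool yaw is aligned with it. I'll touch down and push along the arc.

```bash
python3 - <<'E'
from h import *
from plant import robot
np.set_printoptions(precision=4,suppress=True)
n=robot.nose_length; yaw=.063; ex=np.array([np.cos(yaw),np.sin(yaw),0])
H=np.array([.4413,-.207,0])+.265*ex; H[2]=.103
def tip(q): 
    return H+(-.184*np.cos(q)+.045*np.sin(q)-.001)*ex+np.array([0,0,.184*np.sin(q)+.045*np.cos(q)+n])
A=[np.pi,0,yaw]
p=tip(.47); print(p,H)
robot.move_straight([p[0],p[1],.29],vel=.12,attitude=A)
hit=robot.move_straight([p[0],p[1],.215],vel=.03,contact_N=1.5)
s=robot.sense();z=s["tcp_pos"][2];print(hit,s["t"],s["tcp_pos"],s["wrist_force"])
qs=np.linspace(0,.8,400);q0=np.interp(z,[tip(q)[2]+.011*np.tan(q) for q in qs],qs);print("q0",q0)
if hit:
    for q in np.arange(q0-.08,.02,-.08):
        t=tip(q);t[2]+=.008*np.tan(q)
        c=robot.move_straight(t,vel=.04,contact_N=15)
        s=robot.sense();print(round(q,3),c,s["t"],s["tcp_pos"]-t,s["wrist_force"])
        if c: break
    else:
        t=tip(0);t[2]-=.008
        c=robot.move_straight(t,vel=.02,contact_N=12)
        s=robot.sense();print('end',c,s["t"],s["tcp_pos"],tip(0),s["wrist_force"])
        robot.sleep(.4)
E
```

```text
[ 0.5614 -0.1994  0.2375] [ 0.7058 -0.1903  0.103 ]
True 6.2833 [ 0.561  -0.1994  0.242 ] [ 0.5998  0.031  -0.0873]
q0 0.46318468095921284
0.383 False 6.8667 [-0.0004  0.     -0.0004] [ 0.4278 -0.3012 -0.2035]
0.303 False 7.4083 [-0.0005  0.     -0.0004] [ 0.1087 -0.0032 -0.5919]
0.223 False 7.95 [-0.0004  0.     -0.0004] [-0.4527  0.0875  0.8816]
0.143 False 8.4917 [-0.0004  0.     -0.0004] [ 0.3506  0.0187 -0.4982]
0.063 False 9.0333 [-0.0003  0.     -0.0004] [0.3765 0.3509 0.4821]
end True 9.7083 [ 0.5222 -0.202   0.1591] [ 0.5211 -0.202   0.159 ] [-1.6908  0.5551  4.7301]
```

```bash
python3 - <<'E'
from h import *
from plant import robot
np.set_printoptions(precision=4,suppress=True)
p=robot.sense()["tcp_pos"]
c=robot.move_straight([p[0],p[1],p[2]-.006],vel=.015,contact_N=15)
s=robot.sense();print(c,s["tcp_pos"],s["wrist_force"]); robot.sleep(.3)
robot.move_straight([p[0],p[1],.30],vel=.12)
robot.move_straight([.4413,-.207,.30],vel=.15)
s=robot.sense();print(s["t"],s["tcp_pos"],s["wrist_force"])
f=robot.grab_frame("top");W=cloud(f)
L=W[:,340:420].reshape(-1,3)
ex=np.array([np.cos(.063),np.sin(.063)]);ey=np.array([-ex[1],ex[0]])
d=L[:,:2]-[.7058,-.1903]
m=(abs(d@ey)<.05)&(L[:,2]>.06)
for a in np.arange(-.21,.02,.01):
    k=m&(abs(d@ex-a)<.005)&(L[:,2]<.23); print(round(a,3),k.sum(),np.nanmedian(L[k,2]) if k.any() else 0)
f=robot.grab_frame("wrist");cv2.imwrite("pics/w2.png",f["image"][:,:,::-1])
E
```

```text
True [ 0.5222 -0.202   0.1591] [-0.7525  0.6425  4.3866]
12.6583 [ 0.442  -0.2069  0.3002] [ 0.4841  0.0443 -0.7672]
-0.21 113 0.06870877741412758
-0.2 174 0.07754030999266828
-0.19 121 0.14622591119700495
-0.18 121 0.14628417927722306
-0.17 151 0.14703990468051759
-0.16 133 0.17637171759173567
-0.15 136 0.18239994551428673
-0.14 136 0.1888441420377202
-0.13 134 0.19255322685685688
-0.12 129 0.19464578780111907
-0.11 134 0.1965036155932466
-0.1 135 0.19835883962123135
-0.09 129 0.20034934927836012
-0.08 124 0.1999642803870964
-0.07 124 0.19812335856700358
-0.06 116 0.19620589892631177
-0.05 121 0.1941713257028039
-0.04 115 0.19183401377856035
-0.03 92 0.18653497622949614
-0.02 91 0.17607300026455996
-0.01 92 0.1666560023098393
0.0 5 0.15991339566963986
0.01 0 0
```

View pics/w2.png

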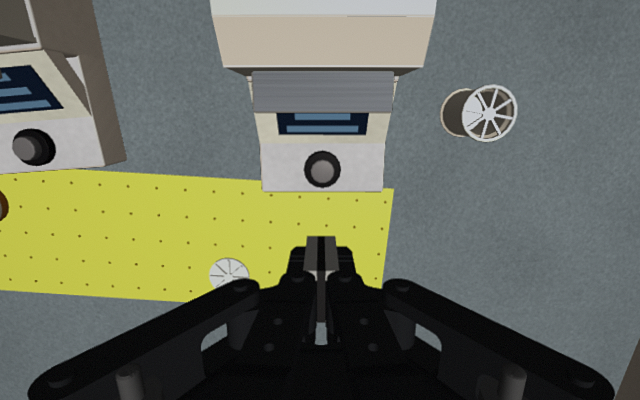

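The hood is level and shut: the ledge is at z≈0.146, the same as on B. The button is centred at (322,170), in line with the tool. Next I press it.

```bash
python3 - <<'E'
from h import *
from plant import robot
np.set_printoptions(precision=4,suppress=True)
x,y=.4413,-.207
def S(l):
    s=robot.sense();print(l,s["t"],s["tcp_pos"],s["wrist_force"])
robot.move_straight([x,y,.10],vel=.12);S('above')
c=robot.move_straight([x,y,.060],vel=.015,contact_N=1.5);S(('touch',c)); z0=robot.sense()["tcp_pos"][2]
c=robot.move_straight([x,y,z0-.012],vel=.01,contact_N=10);S(('press',c)); print(z0-robot.sense()["tcp_pos"][2])
robot.sleep(.3);S('held')
E
```

```text
above 14.575 [ 0.4417 -0.2072  0.1006] [-0.3626  0.465  -1.0218]
('touch', True) 15.9417 [ 0.4413 -0.207   0.0814] [ 0.2106 -0.9584  1.8966]
('press', True) 16.5833 [ 0.4413 -0.207   0.0771] [-1.0069  0.6473  6.1991]
0.004333193471470612
held 16.8833 [ 0.4413 -0.207   0.0771] [-0.817  -0.1634  6.1754]
```

```bash
python3 - <<'E'
from h import *
from plant import robot
np.set_printoptions(precision=4,suppress=True)
x,y=.4413,-.207
z=robot.sense()["tcp_pos"][2]
c=robot.move_straight([x,y,z-.004],vel=.008,contact_N=12); robot.sleep(.2)
s=robot.sense();print(c,s["tcp_pos"],s["wrist_force"])
robot.move_straight([x,y,.12],vel=.08); robot.move_straight([x,y,.33],vel=.15)
robot.sleep(.3)
f=robot.grab_frame("top");cv2.imwrite("pics/t3.png",f["image"][:,:,::-1]);W=cloud(f)
for v,u in((275,224),(208,182)):print(W[v,u])
L=W[150:230,350:420].reshape(-1,3);d=L[:,:2]-[.7058,-.1903];a=d@[.998,.063]
k=(a>-.198)&(a<-.172)&(abs(d@[-.063,.998])<.05)&(L[:,2]>.1);print('ledge z',np.median(L[k,2]),robot.sense()["t"],robot.sense()["wrist_force"])
E
```

```text
True [ 0.4413 -0.207   0.0771] [-0.5884  0.4751  6.1384]
[0.3569 0.2552 0.0862]
[0.561  0.4059 0.0309]
ledge z 0.14621264561301556 19.9583 [0.1212 0.9213 0.892 ]
```

View pics/t3.png

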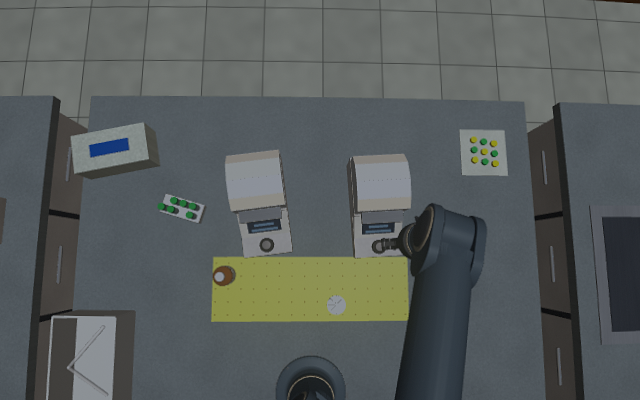

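```bash
python3 -c "
from plant import robot
print(robot.close_job())"
```

```text
the job is handed in; nothing more can be done
None
```

I pushed hood A (the right-hand reactor) shut by its ledge, pressed its start button down to its stop and released it, then handed the job in. The hand-in returned no verdict. Reactor B, the rack and the bottle had not moved in the last picture; the arm hid the holder there, but it was standing in the wrist view before the press.

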